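# Re-peg the stay of a test chamber door

## Robot

A 6-joint arm with a two-finger parallel gripper is mounted at the origin on the work surface. World frame = base frame: x ahead of the robot, y to its left, z up, the work surface at z = 0. Lengths are in mm, angles in rad, forces in N, time in s.
With the tool pointing down it reaches from about 250 to 775 mm from the base axis. Payload 4 kg.
Tool frame: the origin (TCP) lies between the finger pads; the fingertips stand 17 mm ahead of it and the grasp point (between the pads) lies 2 mm behind it; z points along the fingers, x is the direction in which the jaws open and shut, and the axes are right-handed (so a half turn about z gives the same grasp; the last joint's range is limited). The gripper opens to 94 mm and grips with 3 to 60 N. Pads are 16 mm wide; open, the fingers measure 119 mm over their backs; the gripper's body (75 mm by 177 mm) begins 78 mm behind the grasp point.
Start: joints at [-1.43, 0.087, 1.371, -0, 1.684, -0.103], TCP at [132.762, -533.754, 222.506] pointing down, gripper open.
Joint ranges: [-3.1, 3.1], [-0.76, 2.03], [0.27, 2.55], [-1.08, 4.22], [0.17, 2.65], [-2.57, 2.57]. Speed limits (rad/s): [2.79, 2.79, 3.14, 3.14, 3.14, 3.14].

## Interface

Orientations are given as a unit quaternion [w, x, y, z].
In Python, from bench import sensors, imaging, env, models gives the robot as it stands.
- The arm moves only by the shell command python3 -m creep 'ROWS' [FORCE]. ROWS is JSON, a list of rows, each an object with "twist": the turn, a rotation vector about the tool's x, y, z in rad, a list of three; "dp": the shift along the tool's x, y, z in mm, a list of three; "grip": the finger opening in mm, from 0 to 94. A call has 1 to 8 rows; each row shifts and turns the commanded pose from where the row before left it, along the tool's axes as they then stand; what a row does not reach is not made up. A row lasts 1/10 s, in which the tool goes at most 50 mm and 8.59 degrees, less where a joint would pass 70% of its speed; a pose out of reach is approached as far as the arm can. A call is refused whole if a number of a shift passes 50 or a number of a turn 0.15, either way. A call with a gripper value outside its range is refused whole. The fingers move at their own pace and stop on an object; FORCE is the grip in N (left out, the last holds). Time passes only in rows, so rows that do not move let the fingers close. It gives the time, the measured TCP pose, the force and the opening at its end, in the units of the state.
- sensors.observe(): the state, without advancing time (a new reading comes with each control period).
- imaging.camera(name): name is "side" or "top" or "wrist"; returns (picture, depth): 420x560x3 uint8, blue, green, red; 420x560 float32, mm along the optical axis (not along the pixel's ray), 0 where there is no reading.
- imaging.get_calibration(name): a dict with "mtx" (3x3 intrinsics, pixels), "pose" (4x4, takes a point from camera to world coordinates); the wrist camera has in their place "hand_eye" (4x4, takes a point from camera to tool coordinates, whose origin is the TCP and whose axes are the tool frame's). Camera axes: x right, y down, z forward; pixel columns grow to the right and rows downward; lengths in mm; the calibration is good to about 2 mm. A picture is of the moment at which its call begins: read the wrist's pose just before it. get_calibration takes no time and is no camera call.
- env.job_done(): hands the job in, once; it reports no verdict.
Trained networks look in the newest picture that a camera, given by its name, has taken for a name from the list of things; names that differ only in an ending like _2 or _b are one class to them, and where a whole thing is asked for, a point or a joint stands for the part that bears it (a point fixed in the world has none). Each returns a list of dicts, best first, with "confidence" (0 to 1); they miss things now and then, are a little off and sometimes report something else, mostly with a low value. They report only what shows in the picture. A call takes as long as a camera call. They do not tell look-alikes from the thing itself.
- models.boxes_of(camera, query): "xyz" ([x, y, z] in mm, in world coordinates, good to about 4 mm: the middle of the surface that is visible of it).
- models.pinpoint(camera, query): "xyz" ([x, y, z] in mm, in world coordinates, good to about 4 mm: a listed point, or the origin of a listed thing).
The state is a dict: "clock": time; "q": joint angles; "joint_velocities": joint speeds; "joint_torque": joint torques, N m; "position": TCP position; "ee_rot": TCP orientation; "ft_force": force on the tool from outside, world axes, zero at the start; "wrist_torque": the same for the moment, N m; "finger_gap": opening from 0.0 (shut) to 1.0 (fully open).
Only numpy, scipy, OpenCV 4.12 (cv2) and the standard library are available. Lean on these libraries where they do the work, as an engineer would, in place of code of your own. Each camera call takes 0.05 s, during which the arm holds its last target.

## Task

The door of the small test chamber is propped by a brass stay whose long slot sits loosely over a pin. Lift the stay off the pin by its red knob, swing the door to the green floor dot, and drop the snug hole that keeps it there over the pin until the stay lies flat on the pin's block. The pin may stand a little to either side, so feel for it gently instead of forcing the stay down, let go of the knob, and leave everything else on the bench alone.

Things in the scene. Friction and masses are not known exactly. Their poses are not given: they have to be found in the camera images.
- chamber: fixed grey sheet-metal test chamber, 180 deep x 240 wide x 130 mm high, open at the front. Origin at bench level in the plane of the front face, x points into the chamber (away from the robot at yaw 0), y to its left, z up; the body spans x 0 to 180, y -90 to +150 mm. It stands in a different place and yaw each time
- door_hinge (a point): foot of the door's vertical hinge axis, at x 0, y +130 mm in the chamber frame, 12 mm above the bench
- door (a joint): opening angle of the door, rad: 0 closed (door runs from the hinge along the chamber's -y), growing as its free edge swings out to the chamber's -x, 1.57 = straight out; range 0 to 1.9, 1.36 at the start. The door: clear panel in an aluminium frame, 200 wide, 6 thick, 12 to 124 mm above the bench. It swings lightly (0.04 N m) and stays where left
- door_edge (a point): lower corner of the door's free edge, 200 mm from the hinge axis, 12 mm above the bench; it must end over the green dot
- stay_pivot (a point): pivot by which the stay hangs on the door's inner face, 63 mm above the bench. For door angle a it is, in the chamber frame, at x = 12 cos(a) - 140 sin(a), y = 130 - 12 sin(a) - 140 cos(a) mm. It swivels freely about the vertical; tipping the stay up or down is stiffer (0.32 N m): it stays where left, and must be pressed down with 1 to 2 N at the knob
- stay: the stay: flat brass bar, 24 wide, 6 thick. Origin at the pivot on the bar's mid-plane; the bar runs along its own -y, from +10 to -248 mm, own z up. On its centre line, from the pivot: near hole (10.4 mm square) at 112 mm, slot 34.4 x 10.4 mm centred at 150 mm (over the pin at the start), far hole (10.4 mm square) at 188 mm, knob at 235 mm
- stay_knob (a point): centre of the red ball knob, 28 mm across, on a 10 mm stem, 31 mm above the bar's mid-plane and 235 mm from the pivot; 94 mm above the bench when the stay lies flat on the block. Grip the ball from above
- hole_near (a point): centre of the near hole, on the bar's mid-plane; with this hole over the pin the door is more closed than at the start (about 1.03 rad)
- hole_far (a point): centre of the far hole, on the bar's mid-plane; with this hole over the pin the door is more open than at the start (about 1.63 rad)
- pinblock: fixed aluminium block, 44 (x) x 60 (y) x 60 mm high, axes as the chamber's, origin under its centre, at x -134.4, y -61.0 mm in the chamber frame. On its top stands a steel pin, 8 mm across, 14 mm high (the last 2.5 mm tapering to 4 across), clamped in a groove along the block's y: at x = 0, but anywhere from y -12 to +12 mm, not measured. A seated bar lies flat on the block, the pin 8 mm through it
- green_dot: flat green disc, 64 mm across, 2 mm thick, fixed on the bench, origin under its centre: where the door's free edge must end. It lies either on the more closed side (then the near hole is right) or on the more open side (then the far hole is right) of the door's start
- grey_dot: flat grey disc, same size, on the other side: the place not wanted
- module_a: brass-coloured metal module box 50 x 80 x 24 mm, loose, between knob and chamber; leave alone
- module_b: the same kind of box, lying on top of the chamber (130 mm above the bench); leave alone
- mouse: yellow and black computer mouse, 100 x 60 x 34 mm; leave alone
- tape: orange tape ring, 90 mm across, 20 mm high; leave alone
- driver: screwdriver, 170 mm long; leave alone
- scope: small microscope on a round foot, 72 mm across, 102 mm high; leave alone
- connector_jar: small jar with a blue cap, 56 mm across, 60 mm high; leave alone
Mind the look-alikes: they are no part of the job. There is more than one size of the green_dot; the job needs the middle-sized.

How it is judged (in metres and radians):
On the way:
1. the stay is lifted clear of the pin (knob at least 24 mm above its place when flat) (height (world z) of stay_knob above 0.118 m), for 0.2 s.
At the end, for the whole second after the job is handed in: The stay lies flat on the block (knob at most 4.5 mm above its flat height of 94 mm) and is at rest, its near or far hole over the pin (hole within 5 mm of the block's centre line and 16 mm along the groove), and the door's free edge is within 32 mm of the green dot's centre (height (world z) of stay_knob below 0.0985 m and horizontal distance between door_edge and green_dot below 0.032 m and ((x of hole_near in the frame of pinblock between -0.005 and 0.005 m and y of hole_near in the frame of pinblock between -0.016 and 0.016 m) or (x of hole_far in the frame of pinblock between -0.005 and 0.005 m and y of hole_far in the frame of pinblock between -0.016 and 0.016 m)) and linear speed of stay below 0.02 m/s); the robot touches nothing.
It fails at once if the stay is forced against the pin or its block with more than 30 N (contact force between stay and pinblock above 30 N).
It fails at once if a bystander is moved more than 30 mm (distance of any of module_a, module_b, mouse, tape, driver, scope, connector_jar from where it was at the start of the episode above 0.03 m).
It also fails if it takes over 72 s, if anything falls off the work surface, if the arm or the gripper's body presses on something with over 40 N, if the wrist force passes 120 N, or if a joint passes its speed limit or range.

## Working session

There is one attempt and no reset: what is moved stays moved. The work goes in short steps, Python scripts to look and compute and a shell command to move; the robot and the scene stay as the last step left them, time stands still between calls to the robot, and variables do not carry over. Pictures are saved under pics/ and viewed, and the job is handed in when it is done.

```bash
mkdir -p pics; ls; python3 - <<'E'
from bench import sensors, imaging, env, models
import cv2
for n in ["side","top"]:
    p,d=imaging.camera(n); cv2.imwrite(f"pics/{n}0.png",p)
    if n=="top":
        for q in ["chamber","door_hinge","door_edge","stay_pivot","stay_knob","pinblock","green_dot","grey_dot","module_a","hole_near","hole_far","stay"]:
            print(q,[( [round(v) for v in r["xyz"]],round(r["confidence"],2)) for r in models.pinpoint(n,q)][:4])
s=sensors.observe(); print(s)
E
```

```text
pics
chamber [([676, 2, -2], 0.89), ([530, -36, -2], 0.73)]
door_hinge [([689, 127, 10], 0.92)]
door_edge [([490, 120, 12], 0.76)]
stay_pivot [([550, 114, 66], 0.94)]
stay_knob [([512, -119, 95], 0.72)]
pinblock [([530, -38, -2], 0.76)]
green_dot [([505, 60, 5], 0.81), ([422, -20, -1], 0.73), ([373, 93, -1], 0.69)]
grey_dot [([496, 174, 2], 0.74), ([392, -297, -5], 0.42)]
module_a [([611, -116, 4], 0.57), ([390, -295, -2], 0.52)]
hole_near [([533, -3, 65], 0.58)]
hole_far [([524, -73, 64], 0.76)]
stay [([551, 113, 63], 0.92), ([550, 112, 67], 0.6)]
{'clock': 0.7, 'q': array([-1.43014349e+00,  8.71258916e-02,  1.37065900e+00, -1.84887515e-06,
        1.68358268e+00, -1.03115223e-01]), 'joint_velocities': array([ 0.00014777, -0.00042788,  0.00270289,  0.00023606,  0.0001555 ,
        0.00226228]), 'joint_torque': array([ 1.54246500e-03, -3.39908910e+01, -3.02516162e+01,  7.20105856e-02,
        2.34685501e-02, -1.16823585e-05]), 'position': array([ 132.73996166, -533.77541574,  222.56725422]), 'ee_rot': array([ 7.87352759e-05,  7.87832714e-01, -6.15889278e-01,  8.04235906e-05]), 'ft_force': array([ 0.34969583, -1.48220864, -0.37059975]), 'wrist_torque': array([ 0.02200205,  0.01797483, -0.0156818 ]), 'finger_gap': 1.003723539488456}
```

View pics/top0.png

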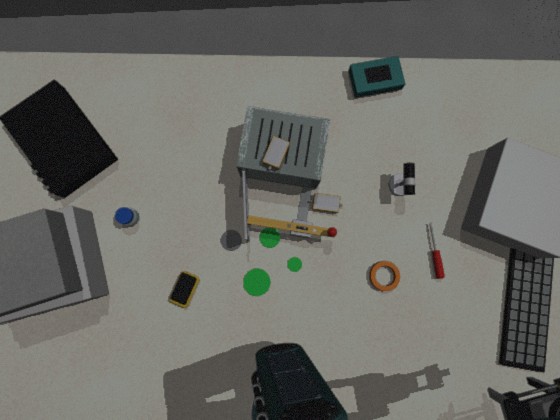

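View pics/side0.png

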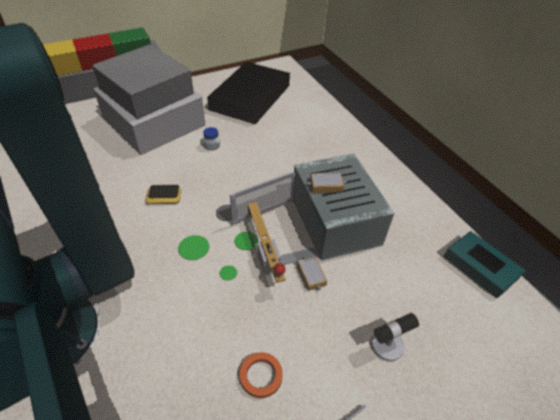

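The top view shows three green discs: large at (257,282), middle at (270,237) and small at (294,264). The grey dot is at (231,239), the knob at (332,232) and the door edge at (247,240). The middle green dot, near world (505,60), is on the more closed side, so I need the near hole. Next I'll set up the geometry helpers.

```bash
cat > h.py <<'E'
from bench import sensors, imaging, env, models
import numpy as np, cv2
from scipy.optimize import least_squares, brentq
from scipy.spatial.transform import Rotation as R
np.set_printoptions(precision=3,suppress=True)
def st():
    s=sensors.observe(); q=s["ee_rot"]; return s,np.array(s["position"]),R.from_quat([q[1],q[2],q[3],q[0]]).as_matrix()
def ch2w(P,p):
    c,s=np.cos(P[2]),np.sin(P[2]); return np.array([P[0]+c*p[0]-s*p[1],P[1]+s*p[0]+c*p[1]])
def piv(a): return np.array([12*np.cos(a)-140*np.sin(a),130-12*np.sin(a)-140*np.cos(a)])
def edge(a): return np.array([-200*np.sin(a),130-200*np.cos(a)])
def pin(dy): return np.array([-134.4,-61.0+dy])
def target(P,dy,L=112):
    f=lambda a: np.linalg.norm(piv(a)-pin(dy))-L
    a=brentq(f,0.6,1.9) ; u=(pin(dy)-piv(a))/L
    return a,ch2w(P,piv(a)+235*u),ch2w(P,piv(a)),ch2w(P,edge(a))
E
python3 - <<'E'
from h import *
he=imaging.get_calibration("wrist"); print(he)
print(imaging.get_calibration("top")["mtx"]); 
obs={"ch":(676,2),"hinge":(689,127),"piv":(550,114),"edge":(490,120),"blk":(530,-38)}
def f(x):
    P=x[:3]; a=x[3]
    return np.concatenate([ch2w(P,[0,0])-obs["ch"],ch2w(P,[0,130])-obs["hinge"],ch2w(P,piv(a))-obs["piv"],ch2w(P,edge(a))-obs["edge"],ch2w(P,[-134.4,-61])-obs["blk"],[(a-1.36)*200]])
r=least_squares(f,[676,2,-.1,1.36]); print(r.x,r.fun)
P=r.x
for d in (-12,0,12):
    print(d,*target(P,d))
E
```

```text
{'mtx': array([[358.697,   0.   , 280.522],
       [  0.   , 358.697, 212.575],
       [  0.   ,   0.   ,   1.   ]]), 'hand_eye': array([[   1.   ,    0.001,    0.   ,   -0.612],
       [  -0.001,    0.959,    0.284,  -83.154],
       [  -0.   ,   -0.284,    0.959, -162.167],
       [   0.   ,    0.   ,    0.   ,    1.   ]])}
[[385.063   0.    282.697]
 [  0.    385.063 211.649]
 [  0.      0.      1.   ]]
[671.765   1.998  -0.146   1.371] [-4.235 -0.002  1.738  3.606  1.575 -2.829  1.021 -0.04  -0.098 -0.735
  2.216]
-12 0.9094031088891321 [ 476.918 -162.428] [574.801  51.216] [516.672  32.111]
0 1.0446440676756974 [ 491.185 -155.482] [565.156  67.572] [504.981  56.48 ]
12 1.154717989495986 [ 501.629 -146.142] [558.991  81.749] [497.963  77.334]
```

```bash
python3 -m creep '[{"twist":[0,0,0],"dp":[-26,-39,0],"grip":60},{"twist":[0,0,-0.0],"dp":[-26,-39,0],"grip":60},{"twist":[0,0,0],"dp":[-26,-39,0],"grip":60},{"twist":[0,0,0],"dp":[-26,-39,0],"grip":60},{"twist":[0,0,0],"dp":[-26,-39,0],"grip":60},{"twist":[0,0,0],"dp":[-26,-39,0],"grip":60},{"twist":[0,0,0],"dp":[-26,-39,0],"grip":60},{"twist":[0,0,0],"dp":[-26,-39,0],"grip":60}]' 20
python3 -m creep '[{"twist":[0,0,0],"dp":[-26,-39,0],"grip":60},{"twist":[0,0,0],"dp":[-26,-39,0],"grip":60},{"twist":[0,0,0],"dp":[-26,-39,0],"grip":60},{"twist":[0,0,0],"dp":[-26,-39,0],"grip":60},{"twist":[0,0,-0.145],"dp":[0,0,0],"grip":60},{"twist":[0,0,-0.145],"dp":[0,0,0],"grip":60},{"twist":[0,0,-0.145],"dp":[0,0,0],"grip":60},{"twist":[0,0,-0.145],"dp":[0,0,0],"grip":60}]'
python3 -m creep '[{"twist":[0,0,-0.145],"dp":[0,0,0],"grip":60},{"twist":[0,0,-0.145],"dp":[0,0,0],"grip":60},{"twist":[0,0,-0.145],"dp":[0,0,0],"grip":60},{"twist":[0,0,-0.145],"dp":[0,0,0],"grip":60},{"twist":[0,0,0],"dp":[0,0,0],"grip":60},{"twist":[0,0,0],"dp":[0,0,0],"grip":60}]'
python3 - <<'E'
from h import *
s,p,Rm=st(); print(p,Rm,s["q"])
im,d=imaging.camera("wrist"); cv2.imwrite("pics/w1.png",im); np.savez("w1.npz",p=p,R=Rm,d=d)
for q in ["stay_knob","stay_pivot","hole_near","hole_far","pinblock","green_dot","module_a"]:
    print(q,[( [round(v) for v in r["xyz"]],round(r["confidence"],2)) for r in models.pinpoint("wrist",q)][:4])
E
```

```text
clock: 1.5
position: [386.3, -255.0, 222.8]
ee_rot: [0.0, 0.788, -0.616, 0.001]
ft_force: [1.1, 0.1, 0.3]
finger_gap: 0.639
clock: 2.3
position: [511.8, -117.7, 222.5]
ee_rot: [0.0, 0.932, -0.362, -0.0]
ft_force: [-0.2, -0.2, 0.0]
finger_gap: 0.637
clock: 2.9
position: [511.6, -118.0, 222.5]
ee_rot: [0.0, 0.996, -0.085, 0.0]
ft_force: [0.8, -0.2, 0.8]
finger_gap: 0.636
[ 511.614 -118.026  222.54 ] [[ 0.986 -0.169  0.   ]
 [-0.169 -0.986 -0.   ]
 [ 0.     0.    -1.   ]] [-0.335  0.031  1.429 -0.     1.681 -0.165]
stay_knob [([514, -122, 93], 0.69)]
stay_pivot []
hole_near [([534, 2, 60], 0.9)]
hole_far [([524, -74, 59], 0.95)]
pinblock [([530, -35, 0], 0.66)]
green_dot [([506, 58, 3], 0.98), ([428, -21, -3], 0.97)]
module_a [([612, -119, 1], 0.69)]
```

View pics/w1.png

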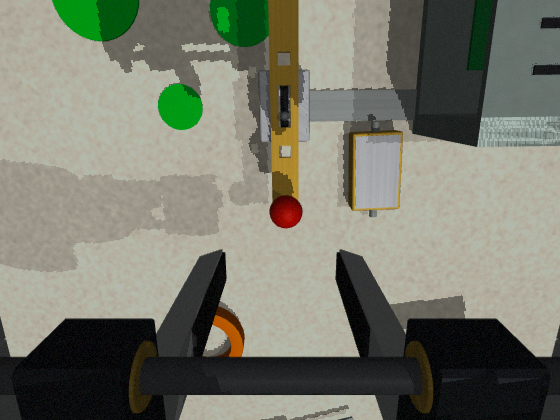

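```bash
python3 - <<'E'
import cv2
im=cv2.imread("pics/w1.png"); c=im[40:240,235:335]; cv2.imwrite("pics/w1z.png",cv2.resize(c,None,fx=3,fy=3,interpolation=cv2.INTER_CUBIC))
E
```

```text
(no output)
```

View pics/w1z.png

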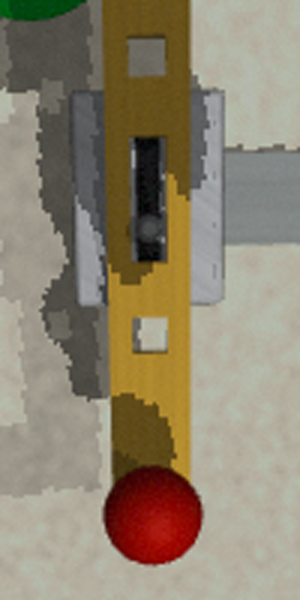

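```bash
cat >> h.py <<'E'
def w_deproj(uv,z,p,Rm):
    c=imaging.get_calibration("wrist"); H=c["hand_eye"]; r=np.linalg.solve(c["mtx"],[uv[0],uv[1],1.])
    o=Rm@H[:3,3]+p; d=Rm@(H[:3,:3]@r); return o+d*(z-o[2])/d[2]
E
python3 - <<'E'
from h import *
D=np.load("w1.npz"); p,Rm=D["p"],D["R"]
g=lambda u,v,z: w_deproj((235+u/3,40+v/3),z,p,Rm)
for n,u,v,z in [("pin",150,227,72),("TL",72,92,60),("TR",223,92,60),("BR",222,302,60),("BL",80,303,60),("near",146.5,57,66),("far",150.5,335,66),("slotT",149,137,66),("slotB",150,262,66),("knob",153,515,94)]:
    print(n,g(u,v,z))
im=cv2.imread("pics/w1.png"); m=cv2.inRange(im,(0,100,0),(90,255,90)); n,l,s,c=cv2.connectedComponentsWithStats(m)
for i in range(1,n):
    if s[i,4]>100: print(s[i],w_deproj(c[i],2,p,Rm))
E
```

```text
pin [528.131 -43.629  72.   ]
TL [512.629  -4.024  60.   ]
TR [554.556 -11.185  60.   ]
BR [545.766 -68.765  60.   ]
BL [504.132 -61.948  60.   ]
near [534.656   0.759  66.   ]
far [523.268 -74.063  66.   ]
slotT [531.912 -19.773  66.   ]
slotB [526.573 -53.405  66.   ]
knob [ 515.87  -120.429   94.   ]
[  52    0   51   41 1376] [350.213  77.848   2.   ]
[216   7  14  27 274] [484.534  52.547   2.   ]
[ 158   83   45   47 1508] [423.108 -19.131   2.   ]
```

```bash
python3 - <<'E'
from h import *
P=[671.3,3.5,-0.152]
print(ch2w(P,pin(-7)))
for d in (-10,-8,-7,-6,-4):
    a,k,pv,e=target(P,d); print(d,a,k,pv,e,"stayyaw",np.arctan2(*( (pv-k)*[-1,1])), np.linalg.norm(e-[505.5,59]))
s,p,Rm=st(); print("to knob (tool)",Rm.T@(np.array([515.5,-120.5,92])-p))
E
```

```text
[528.153 -43.366]
-10 0.9350216729905886 [ 478.354 -158.999] [572.631  56.261] [513.935  38.976] stayyaw -0.41280312387805956 21.72773685350936
-8 0.95906189040067 [ 480.951 -158.   ] [570.845  59.128] [511.75   43.259] stayyaw -0.3925269110504897 16.936275438527034
-7 0.9705944413990545 [ 482.183 -157.452] [570.012  60.518] [510.738  45.332] stayyaw -0.38303819167781944 14.637485110437128
-6 0.9818443652421168 [ 483.376 -156.878] [569.216  61.883] [509.775  47.365] stayyaw -0.373929933522062 12.395302080638134
-4 1.003596552829692 [ 485.654 -155.657] [567.719  64.549] [507.977  51.327] stayyaw -0.356731165648938 8.063257831866217
to knob (tool) [  4.245   1.792 130.486]
```

The wrist view gives the pin at pixel (285,116), about 7 mm toward the knob from the block centre. The near hole is at (284,59) and the knob at (286,212). These measured spacings match the given sizes, so I'll descend and grip.

```bash
python3 -m creep '[{"twist":[0,0,0],"dp":[4.2,1.8,40],"grip":60},{"twist":[0,0,0],"dp":[0,0,40],"grip":60},{"twist":[0,0,0],"dp":[0,0,30],"grip":60},{"twist":[0,0,0],"dp":[0,0,20],"grip":60},{"twist":[0,0,0],"dp":[0,0,0],"grip":60},{"twist":[0,0,0],"dp":[0,0,0],"grip":60}]' 15
python3 - <<'E'
from h import *
s,p,Rm=st(); print(p,s["ft_force"])
im,d=imaging.camera("wrist"); cv2.imwrite("pics/w2.png",im)
E
```

```text
clock: 3.9
position: [515.6, -120.5, 92.9]
ee_rot: [0.0, 0.997, -0.084, 0.0]
ft_force: [0.2, 0.4, -0.0]
finger_gap: 0.641
[ 515.617 -120.542   92.853] [ 0.228  0.42  -0.033]
```

View pics/w2.png

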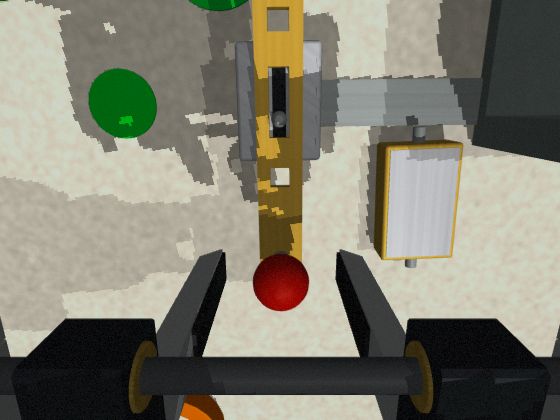

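The ball at (281,282) sits centred between the fingertips. I'll close on it.

```bash
python3 -m creep '[{"twist":[0,0,0],"dp":[0,0,0],"grip":20},{"twist":[0,0,0],"dp":[0,0,0],"grip":20},{"twist":[0,0,0],"dp":[0,0,0],"grip":20},{"twist":[0,0,0],"dp":[0,0,0],"grip":20},{"twist":[0,0,0],"dp":[0,0,0],"grip":20},{"twist":[0,0,0],"dp":[0,0,0],"grip":20}]' 20
python3 - <<'E'
from h import *
s,p,Rm=st(); 
im,d=imaging.camera("wrist"); cv2.imwrite("pics/w3.png",im)
E
```

```text
clock: 4.55
position: [515.6, -120.6, 92.9]
ee_rot: [0.0, 0.997, -0.083, 0.0]
ft_force: [-0.6, 0.1, 2.6]
finger_gap: 0.286
```

View pics/w3.png

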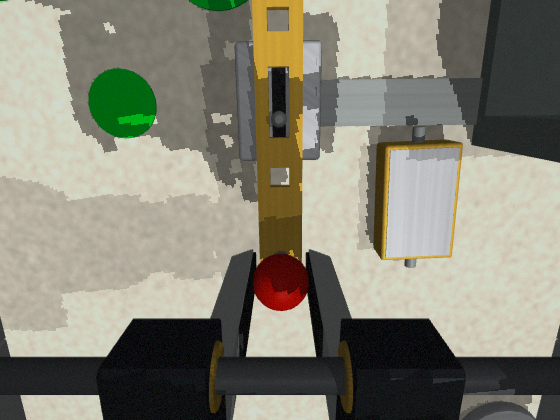

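Gripped, with the opening at about 27 mm on the 28 mm ball. Now I'll lift along the arc.

```bash
python3 -m creep '[{"twist":[0,0,0],"dp":[0,-0.7,-5],"grip":20},{"twist":[0,0,0],"dp":[0,-0.8,-5],"grip":20},{"twist":[0,0,0],"dp":[0,-1,-5],"grip":20},{"twist":[0,0,0],"dp":[0,-1,-5],"grip":20},{"twist":[0,0,0],"dp":[0,-1.2,-5],"grip":20},{"twist":[0,0,0],"dp":[0,-1.2,-5],"grip":20},{"twist":[0,0,0],"dp":[0,-1.6,-6],"grip":20},{"twist":[0,0,0],"dp":[0,-1.8,-6],"grip":20}]' 20
python3 -m creep '[{"twist":[0,0,0],"dp":[0,0,0],"grip":20},{"twist":[0,0,0],"dp":[0,0,0],"grip":20},{"twist":[0,0,0],"dp":[0,0,0],"grip":20}]'
python3 - <<'E'
from h import *
s,p,Rm=st(); print(p); np.savez("w4.npz",p=p,R=Rm)
im,d=imaging.camera("wrist"); cv2.imwrite("pics/w4.png",im)
print(models.pinpoint("wrist","stay_knob")[:2])
im,d=imaging.camera("side"); cv2.imwrite("pics/s4.png",im[140:340,160:440])
E
```

```text
clock: 5.4
position: [517.0, -111.1, 134.9]
ee_rot: [-0.0, 0.997, -0.083, -0.0]
ft_force: [-0.2, 0.9, -2.9]
finger_gap: 0.285
clock: 5.7
position: [517.1, -111.5, 134.6]
ee_rot: [0.0, 0.997, -0.083, 0.0]
ft_force: [-0.0, -0.6, -0.5]
finger_gap: 0.288
[ 517.09  -111.526  134.623]
[]
```

View pics/w4.png

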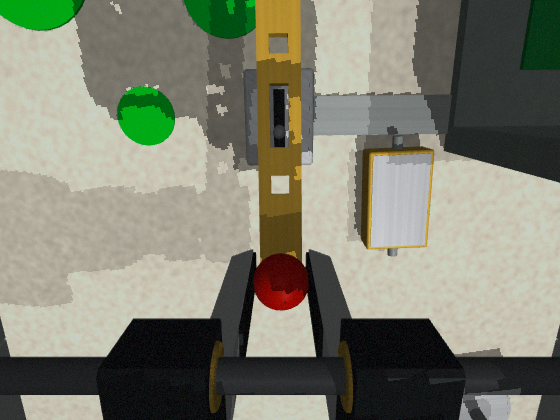

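View pics/s4.png

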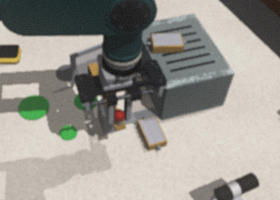

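The stay is clear of the pin. I'll swing the door toward the near-hole position.

```bash
python3 -m creep '[{"twist":[0,0,0.04],"dp":[-3.4,7.4,0],"grip":20},{"twist":[0,0,0.04],"dp":[-3.4,7.4,0],"grip":20},{"twist":[0,0,0.04],"dp":[-3.4,7.4,0],"grip":20},{"twist":[0,0,0.04],"dp":[-3.4,7.4,0],"grip":20},{"twist":[0,0,0.04],"dp":[-3.4,7.4,0],"grip":20},{"twist":[0,0,0.03],"dp":[-3.4,7.4,0],"grip":20},{"twist":[0,0,0],"dp":[0,0,0],"grip":20},{"twist":[0,0,0],"dp":[0,0,0],"grip":20}]'
python3 - <<'E'
from h import *
s,p,Rm=st(); print(p,Rm,s["ft_force"]); np.savez("w5.npz",p=p,R=Rm)
im,d=imaging.camera("wrist"); cv2.imwrite("pics/w5.png",im); cv2.imwrite("pics/w5z.png",cv2.resize(im[0:220,220:350],None,fx=2.7,fy=2.7,interpolation=cv2.INTER_CUBIC))
E
```

```text
clock: 6.65
position: [485.8, -149.1, 134.7]
ee_rot: [0.0, 0.98, -0.198, 0.001]
ft_force: [0.2, -1.0, -0.8]
finger_gap: 0.287
[ 485.831 -149.059  134.718] [[ 0.922 -0.388  0.001]
 [-0.388 -0.922 -0.   ]
 [ 0.001 -0.    -1.   ]] [ 0.246 -0.997 -0.802]
```

View pics/w5.png

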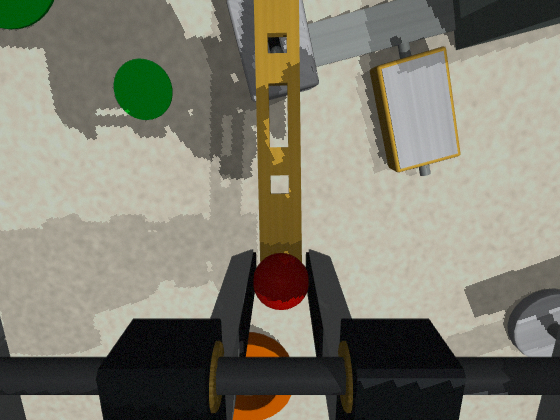

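View pics/w5z.png

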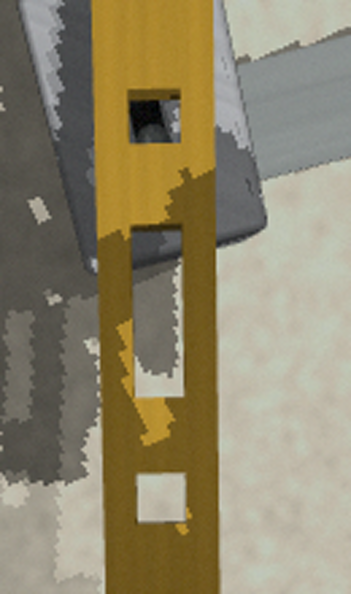

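```bash
python3 - <<'E'
from h import *
D=np.load("w5.npz"); p,Rm=D["p"],D["R"]
g=lambda u,v,z: w_deproj((220+u/2.7,v/2.7),z,p,Rm)
pn=g(152,128,74); print("pin top",pn,g(152,128,72))
for (u,v,z) in [(155,116.5,85)]: h=g(u,v,z); print("near",h)
print("far", g(161.5,497,63+188*.18+3))
u=-np.array([Rm[1,0]*0+np.sin(.386)*1,np.cos(.386)]); print("u",u)
d=pn-h; print("pin-hole along u, lateral",d[:2]@u, d[:2]@np.array([u[1],-u[0]])*-1)
E
```

```text
pin top [528.296 -41.238  74.   ] [528.39  -40.964  72.   ]
near [529.154 -41.032  85.   ]
far [ 501.517 -110.193   99.84 ]
u [-0.376 -0.926]
pin-hole along u, lateral 0.5141690738141032 -0.7172369762217425
```

The pin is visible through the near hole, within about 1 mm of its centre. I'll lower to just above the pin tip and look again.

```bash
python3 -m creep '[{"twist":[0,0,0],"dp":[0,1.2,4],"grip":20},{"twist":[0,0,0],"dp":[0,1,4],"grip":20},{"twist":[0,0,0],"dp":[0,0.8,3],"grip":20},{"twist":[0,0,0],"dp":[0,0,0],"grip":20},{"twist":[0,0,0],"dp":[0,0,0],"grip":20}]'
python3 - <<'E'
from h import *
s,p,Rm=st(); print(p,s["ft_force"]); np.savez("w6.npz",p=p,R=Rm)
im,d=imaging.camera("wrist"); cv2.imwrite("pics/w6z.png",cv2.resize(im[0:150,220:350],None,fx=4,fy=4,interpolation=cv2.INTER_CUBIC))
E
```

```text
clock: 7.2
position: [484.5, -151.2, 123.2]
ee_rot: [-0.0, 0.98, -0.197, -0.0]
ft_force: [0.1, 0.4, 0.2]
finger_gap: 0.287
[ 484.488 -151.221  123.228] [0.07  0.389 0.194]
```

View pics/w6z.png

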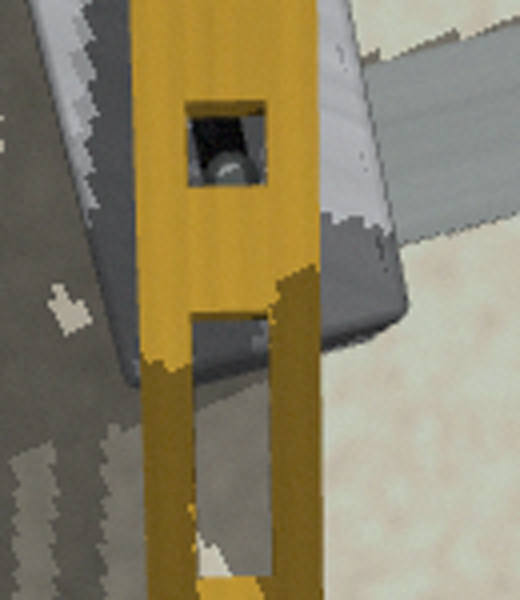

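```bash
python3 - <<'E'
from h import *
D=np.load("w6.npz"); p,Rm=D["p"],D["R"]
g=lambda u,v,z: w_deproj((220+u/4,v/4),z,p,Rm)
pn=g(231,169,74); h=g(227,143.5,80.8); print(pn,h,g(227,150,77.8))
print("tool-frame pin-hole",Rm.T@(pn-h))
E
cat > /dev/null <<'E'
E
python3 -c "
import cv2
im=cv2.imread('pics/w6z.png')[80:210,160:300]; cv2.imwrite('pics/w6zz.png',cv2.resize(im,None,fx=4,fy=4))"
```

```text
[527.949 -42.836  74.   ] [528.278 -40.85   80.8  ] [528.147 -41.082  77.8  ]
tool-frame pin-hole [0.468 1.961 6.799]
```

View pics/w6zz.png

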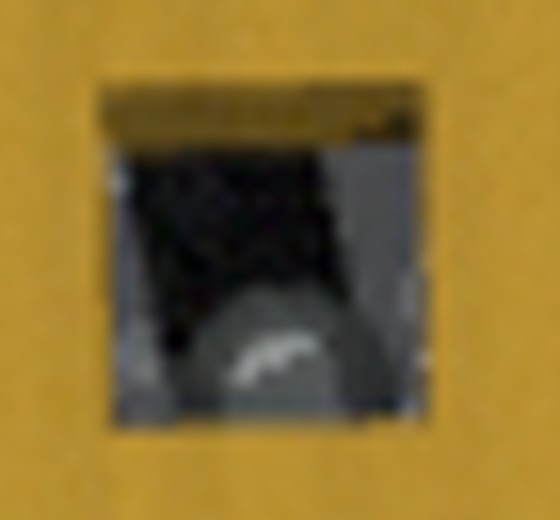

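The pin tip flat sits toward the knob edge of the hole, so I'll shift about 2 mm along the bar.

```bash
python3 -m creep '[{"twist":[0,0,0],"dp":[0.2,1,0],"grip":20},{"twist":[0,0,0],"dp":[0.2,1,0],"grip":20},{"twist":[0,0,0],"dp":[0,0,0],"grip":20},{"twist":[0,0,0],"dp":[0,0,0],"grip":20}]'
python3 - <<'E'
from h import *
s,p,Rm=st(); print(p,s["ft_force"]); np.savez("w7.npz",p=p,R=Rm)
im,d=imaging.camera("wrist"); cv2.imwrite("pics/w7.png",cv2.resize(im[15:60,250:305],None,fx=12,fy=12,interpolation=cv2.INTER_CUBIC))
E
```

```text
clock: 7.65
position: [484.3, -153.3, 123.5]
ee_rot: [-0.0, 0.98, -0.197, 0.0]
ft_force: [1.7, 1.3, -1.6]
finger_gap: 0.287
[ 484.291 -153.332  123.495] [ 1.741  1.266 -1.604]
```

View pics/w7.png

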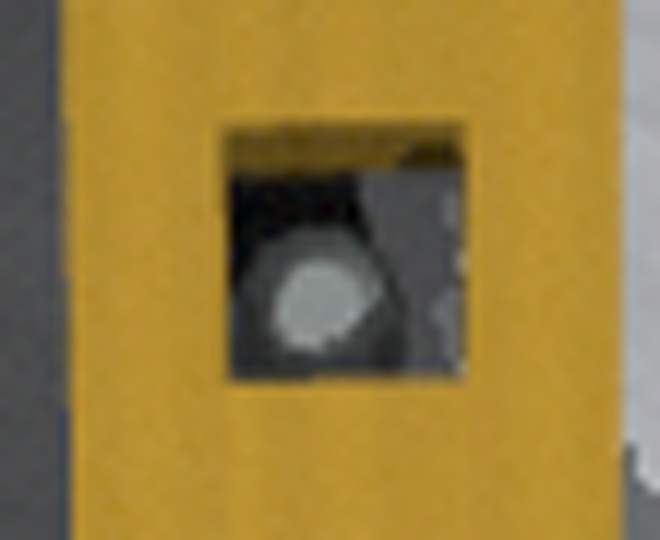

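```bash
python3 - <<'E'
from h import *
D=np.load("w7.npz"); p,Rm=D["p"],D["R"]
g=lambda u,v,z: w_deproj((250+u/12,15+v/12),z,p,Rm)
pn=g(318,303,74); h=g(344,251,80.8); print(pn,h)
print("tool-frame pin-hole(top)",Rm.T@(pn-h))
E
```

```text
[527.595 -43.76   74.   ] [529.071 -43.339  80.8  ]
tool-frame pin-hole(top) [-1.2    0.961  6.799]
```

```bash
python3 - <<'E'
from h import *
P=[671.3,3.5,-0.152]
D=np.load("w7.npz"); Rm=D["R"][:2,:2]
Lk,Lh=228.,111.
def kh(a,t):
    pv=ch2w(P,piv(a)); u=-np.array([-np.sin(t),np.cos(t)]); return Rm.T@(pv+Lk*u),Rm.T@(pv+Lh*u)
x0=np.array([.97,-.383]); J=[[],[]]
for i in range(2):
    dx=np.eye(2)[i]*1e-4
    for k in range(2): J[k].append((kh(*(x0+dx))[k]-kh(*(x0-dx))[k])/2e-4)
Jk,Jh=np.array(J[0]).T,np.array(J[1]).T
M=Jh@np.linalg.inv(Jk); print(M); 
for d in ([-1.2,0],[-1.2,-.5],[0,1]): print(d,np.linalg.inv(M)@d)
E
```

```text
[[0.496 0.677]
 [0.007 0.99 ]]
[-1.2, 0] [-2.441  0.018]
[-1.2, -0.5] [-1.746 -0.492]
[0, 1] [-1.391  1.02 ]
```

```bash
python3 -m creep '[{"twist":[0,0,0],"dp":[-1,-0.2,0],"grip":20},{"twist":[0,0,0],"dp":[-0.9,-0.2,0],"grip":20},{"twist":[0,0,0],"dp":[0,0.4,2],"grip":20},{"twist":[0,0,0],"dp":[0,0.4,2],"grip":20},{"twist":[0,0,0],"dp":[0,0,0],"grip":20}]'
python3 - <<'E'
from h import *
s,p,Rm=st(); print(p,s["ft_force"]); np.savez("w8.npz",p=p,R=Rm)
im,d=imaging.camera("wrist"); cv2.imwrite("pics/w8.png",cv2.resize(im[15:60,250:305],None,fx=12,fy=12,interpolation=cv2.INTER_CUBIC))
E
```

```text
clock: 8.2
position: [482.1, -153.2, 119.3]
ee_rot: [0.0, 0.98, -0.197, -0.0]
ft_force: [-0.1, 0.6, -0.0]
finger_gap: 0.288
[ 482.096 -153.187  119.282] [-0.073  0.605 -0.003]
```

View pics/w8.png

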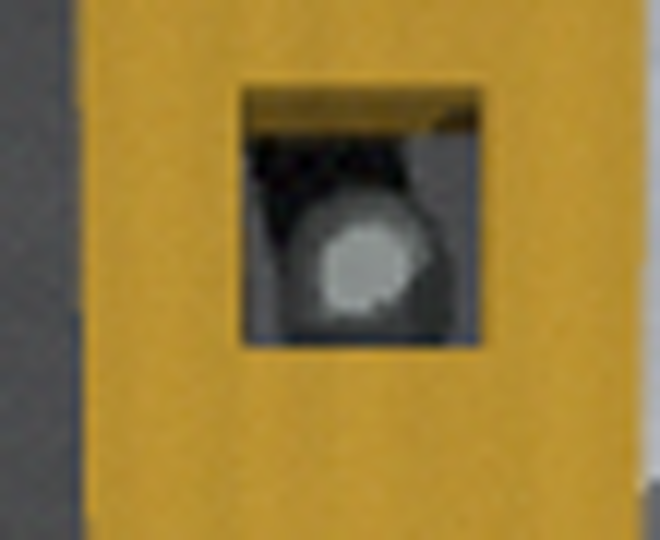

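```bash
python3 - <<'E'
from h import *
D=np.load("w8.npz"); p,Rm=D["p"],D["R"]
g=lambda u,v,z: w_deproj((250+u/12,15+v/12),z,p,Rm)
pn=g(364,266,74); h=g(363,217,63+3+111*26.4/235); print(pn,h)
print("tool-frame pin-hole(top)",Rm.T@(pn-h))
E
```

```text
[527.591 -43.707  74.   ] [528.001 -42.621  78.47 ]
tool-frame pin-hole(top) [0.043 1.159 4.47 ]
```

The pin is centred under the hole, so I'll lower gently along the arc.

```bash
python3 -m creep '[{"twist":[0,0,0],"dp":[0,0.5,2],"grip":20},{"twist":[0,0,0],"dp":[0,0.5,2],"grip":20},{"twist":[0,0,0],"dp":[0,0.4,2],"grip":20},{"twist":[0,0,0],"dp":[0,0.4,2],"grip":20},{"twist":[0,0,0],"dp":[0,0,0],"grip":20}]'
python3 -m creep '[{"twist":[0,0,0],"dp":[0,0.3,2],"grip":20},{"twist":[0,0,0],"dp":[0,0.4,2],"grip":20},{"twist":[0,0,0],"dp":[0,0,0],"grip":20}]'
python3 - <<'E'
from h import *
s,p,Rm=st(); print(p,s["ft_force"]); np.savez("w9.npz",p=p,R=Rm)
im,d=imaging.camera("wrist"); cv2.imwrite("pics/w9.png",cv2.resize(im[0:60,250:310],None,fx=10,fy=10,interpolation=cv2.INTER_CUBIC))
E
```

```text
clock: 8.75
position: [481.3, -154.7, 111.0]
ee_rot: [-0.0, 0.98, -0.197, -0.0]
ft_force: [1.7, -0.2, -1.4]
finger_gap: 0.283
clock: 9.05
position: [481.0, -155.3, 107.1]
ee_rot: [-0.0, 0.98, -0.197, -0.0]
ft_force: [1.4, 0.8, 0.9]
finger_gap: 0.286
[ 481.049 -155.319  107.1  ] [1.444 0.757 0.896]
```

View pics/w9.png

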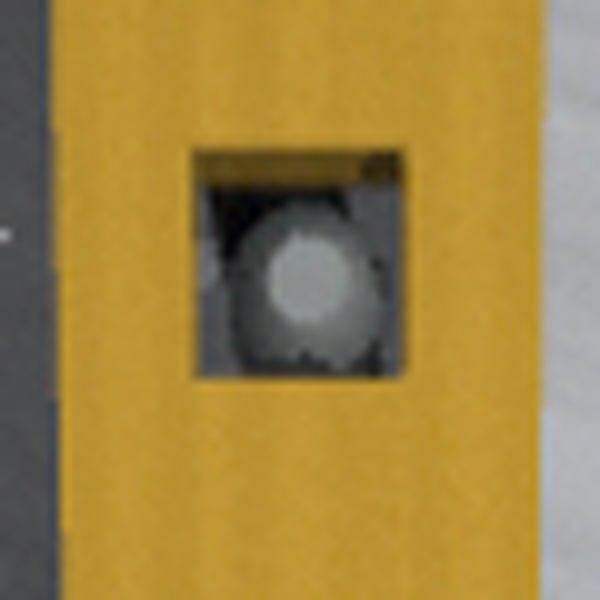

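```bash
python3 -m creep '[{"twist":[0,0,0],"dp":[0,0.3,2],"grip":20},{"twist":[0,0,0],"dp":[0,0.3,2],"grip":20},{"twist":[0,0,0],"dp":[0,0.3,2],"grip":20},{"twist":[0,0,0],"dp":[0,0.3,2],"grip":20},{"twist":[0,0,0],"dp":[0,0,0],"grip":20}]'
python3 -m creep '[{"twist":[0,0,0],"dp":[0,0.2,1.5],"grip":20},{"twist":[0,0,0],"dp":[0,0.2,1.5],"grip":20},{"twist":[0,0,0],"dp":[0,0,0],"grip":20},{"twist":[0,0,0],"dp":[0,0,0],"grip":20}]'
```

```text
clock: 9.6
position: [480.2, -156.4, 98.9]
ee_rot: [0.0, 0.98, -0.197, -0.001]
ft_force: [-0.8, 0.3, 0.3]
finger_gap: 0.287
clock: 10.0
position: [480.5, -157.0, 96.4]
ee_rot: [0.0, 0.98, -0.197, -0.0]
ft_force: [-0.4, -0.8, 0.3]
finger_gap: 0.283
```

```bash
python3 -m creep '[{"twist":[0,0,0],"dp":[0,0.2,1],"grip":20},{"twist":[0,0,0],"dp":[0,0.2,1],"grip":20},{"twist":[0,0,0],"dp":[0,0,0],"grip":20},{"twist":[0,0,0],"dp":[0,0,0],"grip":20}]'
python3 -m creep '[{"twist":[0,0,0],"dp":[0,0,1],"grip":20},{"twist":[0,0,0],"dp":[0,0,0],"grip":20},{"twist":[0,0,0],"dp":[0,0,0],"grip":20}]'
python3 - <<'E'
from h import *
s,p,Rm=st(); print(p,s["ft_force"])
im,d=imaging.camera("wrist"); cv2.imwrite("pics/w10.png",im)
E
```

```text
clock: 10.4
position: [480.4, -157.3, 94.5]
ee_rot: [0.0, 0.98, -0.197, 0.0]
ft_force: [-0.4, -0.6, 0.5]
finger_gap: 0.287
clock: 10.7
position: [480.4, -157.3, 93.5]
ee_rot: [0.0, 0.98, -0.197, -0.0]
ft_force: [-0.5, -0.6, 1.1]
finger_gap: 0.284
[ 480.405 -157.317   93.452] [-0.498 -0.598  1.083]
```

View pics/w10.png

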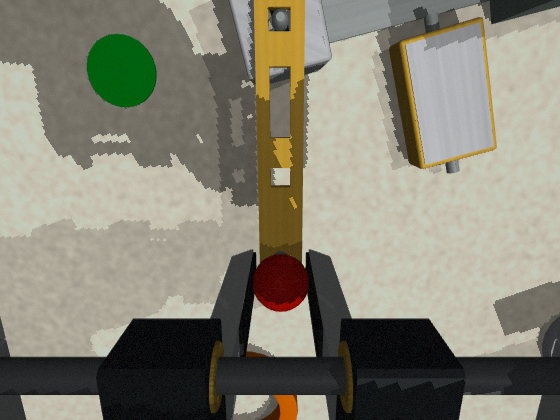

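```bash
python3 -m creep '[{"twist":[0,0,0],"dp":[0,0,0.5],"grip":20},{"twist":[0,0,0],"dp":[0,0,0],"grip":20},{"twist":[0,0,0],"dp":[0,0,0],"grip":20}]'
python3 -m creep '[{"twist":[0,0,0],"dp":[0,0,0.5],"grip":20},{"twist":[0,0,0],"dp":[0,0,0],"grip":20},{"twist":[0,0,0],"dp":[0,0,0],"grip":20}]'
```

```text
clock: 11.05
position: [480.5, -157.3, 93.0]
ee_rot: [0.0, 0.98, -0.197, 0.0]
ft_force: [-0.3, -0.6, 1.0]
finger_gap: 0.288
clock: 11.35
position: [480.6, -157.4, 93.0]
ee_rot: [0.0, 0.98, -0.197, 0.0]
ft_force: [-2.2, -0.8, 3.6]
finger_gap: 0.286
```

The descent stopped at 93.0 mm, the height at which I first gripped, and the force is rising, so the stay is seated. I'll release and retreat.

```bash
python3 -m creep '[{"twist":[0,0,0],"dp":[0,0,0],"grip":60},{"twist":[0,0,0],"dp":[0,0,0],"grip":60},{"twist":[0,0,0],"dp":[0,0,0],"grip":60},{"twist":[0,0,0],"dp":[0,0,0],"grip":60},{"twist":[0,0,0],"dp":[0,0,-20],"grip":60},{"twist":[0,0,0],"dp":[0,0,-40],"grip":60},{"twist":[0,0,0],"dp":[0,0,-40],"grip":60},{"twist":[0,0,0],"dp":[0,0,-40],"grip":60}]'
python3 -m creep '[{"twist":[0,0,0],"dp":[0,-30,-20],"grip":60},{"twist":[0,0,0],"dp":[0,-30,0],"grip":60},{"twist":[0,0,0],"dp":[0,0,0],"grip":60},{"twist":[0,0,0],"dp":[0,0,0],"grip":60}]'
python3 - <<'E'
from h import *
s,p,Rm=st(); print(p,s["ft_force"]); np.savez("w11.npz",p=p,R=Rm)
im,d=imaging.camera("wrist"); cv2.imwrite("pics/w11.png",im)
np.save("d11.npy",d)
for q in ["stay_knob","hole_near","hole_far","door_edge","stay_pivot","green_dot"]:
    print(q,[( [round(v,1) for v in r["xyz"]],round(r["confidence"],2)) for r in models.pinpoint("wrist",q)][:3])
im,d=imaging.camera("top"); cv2.imwrite("pics/t11.png",im)
for q in ["stay_knob","hole_near","door_edge","green_dot","stay_pivot"]:
    print(q,[( [round(v,1) for v in r["xyz"]],round(r["confidence"],2)) for r in models.pinpoint("top",q)][:3])
im,d=imaging.camera("side"); cv2.imwrite("pics/s11.png",im)
E
```

```text
clock: 12.15
position: [480.2, -157.0, 233.6]
ee_rot: [-0.0, 0.98, -0.197, -0.0]
ft_force: [0.5, -0.4, 0.6]
finger_gap: 0.639
clock: 12.55
position: [503.5, -101.6, 252.0]
ee_rot: [0.0, 0.98, -0.197, -0.0]
ft_force: [0.2, -0.4, -0.5]
finger_gap: 0.64
[ 503.533 -101.649  251.963] [ 0.217 -0.381 -0.509]
stay_knob [([479.2, -156.5, 91.9], 0.83), ([673.0, 1.5, 4.9], 0.38)]
hole_near [([527.9, -45.9, 61.5], 0.63), ([497.2, -113.3, 63.8], 0.41)]
hole_far [([497.8, -112.0, 61.7], 0.71)]
door_edge [([508.7, 50.0, 9.8], 0.83), ([670.4, -348.1, -0.7], 0.68)]
stay_pivot [([497.9, -112.0, 63.7], 0.7), ([675.5, -345.9, 2.6], 0.65)]
green_dot [([428.0, -20.0, -5.3], 0.87), ([504.0, 56.8, 0.7], 0.64), ([372.5, 90.2, 2.7], 0.61)]
stay_knob []
hole_near [([525.2, -46.4, 65.5], 0.82)]
door_edge [([510.3, 44.4, 13.7], 0.89)]
green_dot [([369.4, 92.2, 0.1], 0.87), ([422.9, -18.7, -0.6], 0.74), ([467.5, -446.6, -0.7], 0.38)]
stay_pivot [([569.3, 60.3, 62.4], 0.71), ([569.5, 61.3, 65.3], 0.62)]
```

View pics/w11.png

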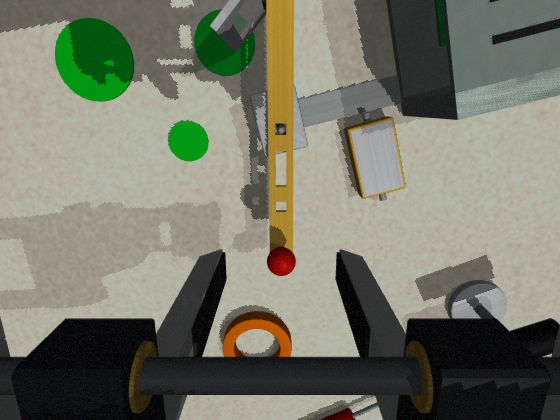

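View pics/t11.png

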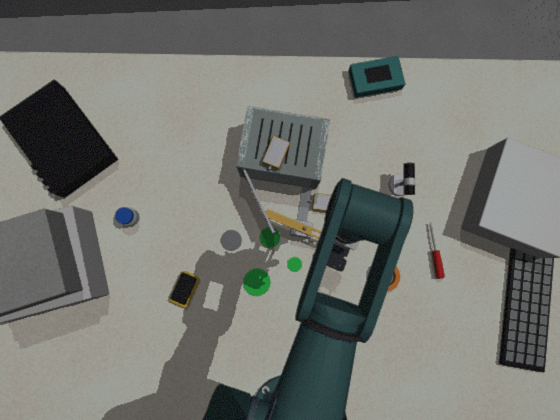

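View pics/s11.png

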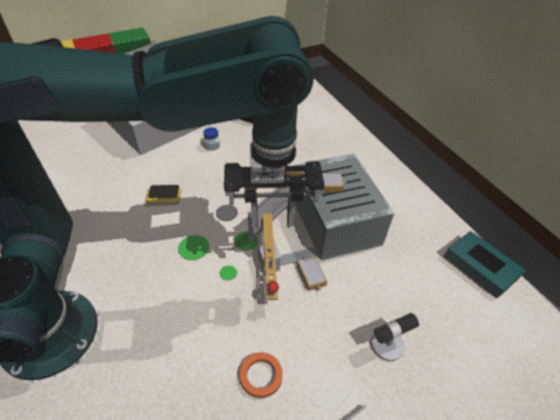

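The wrist view shows the near hole over the pin at (280,129), the knob free at (281,261) and the door edge over the middle green dot at (225,45). I'll check flatness from the depth image.

```bash
python3 - <<'E'
from h import *
D=np.load("w11.npz"); p,Rm=D["p"],D["R"]; d=np.load("d11.npy"); c=imaging.get_calibration("wrist"); H=c["hand_eye"]
def pt(u,v):
    z=np.median(d[v-1:v+2,u-1:u+2]); return Rm@(H[:3,:3]@(np.linalg.solve(c["mtx"],[u,v,1.])*z)+H[:3,3])+p
for u,v in [(281,20),(281,60),(281,100),(290,150),(281,196),(281,220),(281,228),(301,141)]: print((u,v),pt(u,v))
print("ball top",max(pt(u,v)[2] for u in range(275,288) for v in range(250,272)))
E
```

```text
(281, 20) [563.527  42.007  66.4  ]
(281, 60) [551.078  12.108  67.108]
(281, 100) [537.938 -19.451  66.541]
(290, 150) [528.301 -65.08   66.725]
(281, 196) [ 502.894 -103.614   67.203]
(281, 220) [ 493.258 -126.755   67.204]
(281, 228) [ 489.888 -134.852   66.653]
(301, 141) [541.319 -62.024  59.299]
ball top 109.37871760295164
```

The bar's top is at 66–67 mm along its whole length, so it lies flat, and the top of the ball is at about 109 mm (108 expected). The door edge is about 8–15 mm from the dot, within the 32 mm limit. I'm handing in.

```bash
python3 -c "
from bench import env; print(env.job_done())"
```

```text
the job is handed in; nothing more can be done
None
```

I lifted the stay off the pin, swung the door to the middle-sized green dot, and seated the near hole over the pin. Then I let go of the knob, backed the gripper off and handed the job in at about 13 s; no verdict is reported.

- **Lift:** I raised the knob about 42 mm, well above the 24 mm needed. I found the pin through the hole with the wrist camera, about 7 mm off the block's centre along the groove.
- **Seating:** After two small sideways corrections, the stay went down without forcing. The wrist force peaked at about 4 N as it seated.
- **Flatness:** The bar's top reads 66–67 mm along its whole length, against 66 expected. The ball's top reads about 109 mm, against 108, which puts the knob within its height limit.
- **Hole:** The near hole is visibly over the pin.
- **Door:** The two cameras put the door edge 8–15 mm from the green dot's centre, inside the 32 mm limit. The top view did not detect the middle dot in the last check, so its distance uses the earlier position.
- **Bystanders:** In the final pictures I saw no other item on the bench moved. I checked this by eye only.

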